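# Register the three gauge probes on the readout

## Robot

A 6-joint arm with a two-finger parallel gripper is mounted at the origin on the work surface. World frame = base frame: x ahead of the robot, y to its left, z up, the work surface at z = 0. Lengths are in m, angles in rad, forces in N, time in s.
With the tool pointing down it reaches from about 0.325 to 0.775 m from the base axis. Payload 5.5 kg.
Tool frame: the origin (TCP) lies at the very end of the fingers, on their centre line; the grasp point (between the pads) lies 19 mm behind it; z points along the fingers, y is the line along which they close (so a half turn about z gives the same grasp; the last joint's range is limited). The gripper opens to 88 mm and grips with 3 to 60 N. Pads are 20 mm wide; open, the fingers measure 115 mm over their backs; the gripper's body (75 mm by 178 mm) begins 61 mm behind the grasp point.
Start: joints at [1.201, 0.091, 1.231, -0, 1.82, -0.057], TCP at [0.185, 0.571, 0.223] pointing down, gripper open.
Joint ranges: [-2.87, 2.87], [-0.86, 2.18], [0.17, 2.46], [-1.51, 4.65], [0.06, 2.69], [-2.65, 2.65]. Speed limits (rad/s): [2.57, 2.57, 3.01, 3.14, 3.14, 3.14].

## Interface

Orientations are given as a rotation vector (axis times angle).
In Python, from workcell import telemetry, optics, ticket gives the robot as it stands.
- The arm moves only by the tool step_arm, never from a script. Its argument "plan" is a list of rows, each a list of 3 entries, a list of its own where there are three numbers: the opening in per cent of the stroke, from 0 (shut) to 100 (fully open), then the shift along the tool's x, y, z scaled (see below), then the turn about the tool's z scaled (see below). In form: [[hand, [dx, dy, dz], spin], ...]. A call has 1 to 12 rows; each row is the pose to reach, as a shift and turn from the pose commanded when the call began, along the tool's axes at that moment; what a row does not reach only later rows make up. The controller multiplies each number of a shift by 120 mm and each number of a turn by 60 degrees. A row lasts 1/10 s, in which the tool goes at most 50 mm and 8.59 degrees, less where a joint would pass 70% of its speed; a pose out of reach is approached as far as the arm can. A call with a number of a shift or a turn outside -1 to 1 is refused whole. A call with a gripper value outside its range is refused whole. The fingers move at their own pace and stop on an object; "grip_force" is the grip in N (left out, the last holds). Time passes only in rows, so rows that repeat a pose let the fingers close. It gives the time, the measured TCP pose, the force, the opening and the grip force at its end, in the units of the state.
- telemetry.sense(): the state, without advancing time (a new reading comes with each control period).
- optics.grab_frame(name): name is "side" or "top" or "wrist"; returns a dict with "color" (400x640x3 uint8, red, green, blue), "depth" (400x640 float32, m along the optical axis (not along the pixel's ray), 0 where there is no reading), "fx", "fy", "cx", "cy" (pixels), "dist_coeffs" ([k1, k2, p1, p2, k3] as OpenCV has them; the pictures are not rectified), "rvec" (rotation vector, rad) and "tvec" (3), from world to camera coordinates, as OpenCV has them. Camera axes: x right, y down, z forward; pixel columns grow to the right and rows downward; lengths in m; the calibration is good to about 2 mm. A picture is of the moment at which its call begins.
- ticket.hand_in(): hands the job in; it is judged then, once.
The state is a dict: "clock": time; "joint_pos": joint angles; "dq": joint speeds; "effort": joint torques, N m; "ee_pos": TCP position; "tool_rot": TCP orientation; "contact_force": force on the tool from outside, world axes, zero at the start; "moment": the same for the moment, N m; "width": opening from 0.0 (shut) to 1.0 (fully open); "gripper_force": force on a finger pad.
Only numpy, scipy, OpenCV 4.12 (cv2) and the standard library are available. Lean on these libraries where they do the work, as an engineer would, in place of code of your own. Each camera call takes 0.05 s, during which the arm holds its last target. There are 200 camera calls.

## Task

Register the die-plate gauge's probes on the readout as channels one, two and three: with a fingertip press the tip of the red probe lightly down about halfway, let it spring back, then do the same to the yellow and then the blue one. Then press the readout's green key in until it stays down, and move clear. Be gentle with the probes and the readout, lift nothing, do not press the red or white key, and leave the gauge, the readout and the parts on the bench where they are.

Things in the scene. Friction and masses are not known exactly. Their poses are not given: they have to be found in the camera images.
- gauge: Die-plate flatness gauge, loose, 6.6 kg, turned any way: steel disc 230 mm across on feet, top face 60 mm above the bench. Origin on the bench under its centre. On a 75 mm radius: three probes (red along +x, yellow 120 deg anticlockwise, blue 240) and midway between them rest posts 18 mm wide, 38 mm tall. At 104 mm radius, 60 and 300 deg: stop pins 10 mm wide, 50 mm tall.
- readout: Grey desk readout, loose, 1.7 kg: 160 mm deep (x), 220 wide (y), 34 high at its -x front, 68 at the back; panel slopes 12 degrees. Dark screen with three coloured bars at the back, three round keys near the front: red at the +y end, white in the middle, green at the -y end. Origin on the bench under its centre; x points from keys to screen.
- red_holder: The red probe with its red clamp collar (32 mm across, 10 mm tall), standing upright in the gauge plate and fixed to it. Origin: at the collar's foot, on the plate's top face.
- red_tip (a point): Centre of the top face of the red probe's flat steel contact (14 mm across), the spot to press; 105 mm above the bench when free. Below it is a red rubber bellows. It moves down with the probe.
- red_probe (a joint): How far the red probe is pressed straight down, m: 0 free, 0.012 against its stop. It springs back by itself; about 1.2 N starts it and 4 N holds it fully down. The readout registers it from 3 mm.
- yellow_holder: The yellow probe with its yellow clamp collar (32 mm across, 10 mm tall), standing upright in the gauge plate and fixed to it. Origin: at the collar's foot, on the plate's top face.
- yellow_tip (a point): Centre of the top face of the yellow probe's flat steel contact (14 mm across), the spot to press; 105 mm above the bench when free. Below it is a yellow rubber bellows. It moves down with the probe.
- yellow_probe (a joint): How far the yellow probe is pressed straight down, m: 0 free, 0.012 against its stop. It springs back by itself; about 1.2 N starts it and 4 N holds it fully down. The readout registers it from 3 mm.
- blue_holder: The blue probe with its blue clamp collar (32 mm across, 10 mm tall), standing upright in the gauge plate and fixed to it. Origin: at the collar's foot, on the plate's top face.
- blue_tip (a point): Centre of the top face of the blue probe's flat steel contact (14 mm across), the spot to press; 105 mm above the bench when free. Below it is a blue rubber bellows. It moves down with the probe.
- blue_probe (a joint): How far the blue probe is pressed straight down, m: 0 free, 0.012 against its stop. It springs back by itself; about 1.2 N starts it and 4 N holds it fully down. The readout registers it from 3 mm.
- green_key_top (a point): Centre of the top of the green key (25 mm across, 10 mm proud of the panel, keys 55 mm apart). It goes in square to the panel, that is 12 degrees off vertical.
- green_key (a joint): How far the green key is pressed in, m: 0 out, 0.006 fully in. It takes about 2 N and stays in when released (a latching key); it counts as in from 3 mm.
- red_key (a joint): How far the readout's red key is pressed in, m: 0 out, 0.006 fully in; springs back. Same size as the green key; not to be pressed.
- white_key (a joint): How far the readout's white key is pressed in, m: 0 out, 0.006 fully in; springs back. Same size as the green key; not to be pressed.
- master: Steel master disc, loose on the bench: 110 mm across, 22 mm thick, with a black knob 22 mm across and 20 mm tall on top. Origin: centre of its underside.
- bush_mid (a point): Centre of a brass bush standing on the bench: 36 mm outside, 22 mm bore, 40 mm tall, 0.2 kg.
- sleeve_center (a point): Centre of a steel pin standing on the bench: 27 mm across, 85 mm tall, 0.35 kg.
Mind the look-alikes: they are no part of the job. There is more than one size of the gauge; the one meant has the size given above.

How it is judged:
By the outcome, as a careful person would: the job done as asked, in the order asked, and still so for the second after the job is handed in, with the robot touching nothing.
It also fails if it takes over 48 s, if anything falls off the work surface, if the arm or the gripper's body presses on something with over 40 N, if the wrist force passes 120 N, or if a joint passes its speed limit or range.

## Working session

There is one attempt and no reset: what is moved stays moved. The work goes in short steps, Python scripts to look and compute and a tool call to move; the robot and the scene stay as the last step left them, time stands still between calls to the robot, and variables do not carry over. Pictures are saved under pics/ and viewed, at most 11 in all, crops included, and the job is handed in when it is done.

Besides the shell and the picture viewer there is one more tool, called after "Emit:" as name(argument=value, ...) on one line, values as JSON. step_arm: Moves the arm, as the interface text tells. Its arguments: {"type":"object","properties":{"plan":{"type":"array"},"grip_force":{"type":"number"}},"required":["plan"]}

```bash
mkdir -p pics
cat > h.py <<'E'
import numpy as np, cv2
from workcell import telemetry, optics, ticket
def grab(n):
    f=optics.grab_frame(n); np.savez(f'{n}.npz',**f); return f
def load(n): return dict(np.load(f'{n}.npz'))
def KD(f): return np.array([[f['fx'],0,f['cx']],[0,f['fy'],f['cy']],[0,0,1.]],float),np.array(f['dist_coeffs'],float)
def ray(f,u,v):
    K,D=KD(f); R=cv2.Rodrigues(np.array(f['rvec'],float))[0]; t=np.array(f['tvec'],float).ravel()
    p=cv2.undistortPoints(np.array([[[u,v]]],float),K,D)[0,0]
    return -R.T@t, R.T@np.array([p[0],p[1],1])
def atz(f,u,v,z):
    c,d=ray(f,u,v); return c+d*(z-c[2])/d[2]
def dep(f,u,v):
    c,d=ray(f,u,v); z=f['depth'][int(round(v)),int(round(u))]; return c+d*z
def proj(f,P):
    K,D=KD(f); return cv2.projectPoints(np.array(P,float).reshape(-1,1,3),np.array(f['rvec'],float),np.array(f['tvec'],float),K,D)[0].reshape(-1,2)
def save(n,img): cv2.imwrite(f'pics/{n}.png',cv2.cvtColor(img,cv2.COLOR_RGB2BGR))
E
python3 - <<'E'
from h import *
for n in ('top','side'):
    f=grab(n); save(n+'0',f['color'])
print(telemetry.sense())
E
```

```text
{'clock': 0.1, 'joint_pos': array([ 1.20129675e+00,  9.18125388e-02,  1.23175347e+00,  1.27915719e-06,
        1.81979962e+00, -5.67162671e-02]), 'dq': array([-1.07665803e-03, -8.06053485e-04, -1.46632639e-03, -8.48973214e-04,
       -9.81284232e-05,  3.86559061e-05]), 'effort': array([ 2.96895458e-03, -4.47856772e+01, -4.07569706e+01,  7.00379186e-02,
        2.83984432e-02, -1.27855810e-04]), 'ee_pos': array([0.18454065, 0.57064037, 0.22160938]), 'tool_rot': array([-4.89259256e-01, -3.10287912e+00,  2.72124245e-03]), 'contact_force': array([ 0.0362577 , -0.26218933,  0.46530483]), 'moment': array([ 0.01631701, -0.00275614, -0.02406025]), 'gripper_force': 0.0, 'width': 1.0018999400476771}
```

View pics/top0.png

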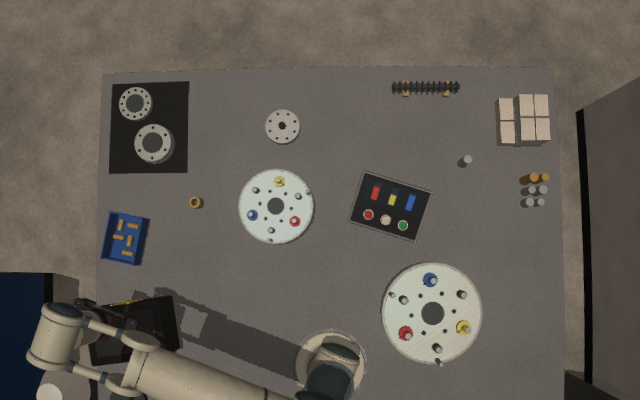

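View pics/side0.png

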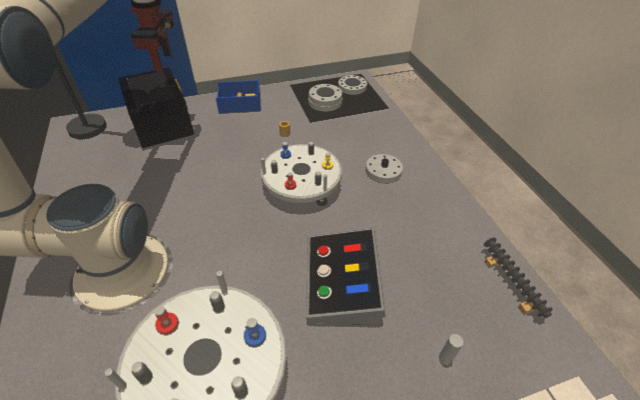

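Two gauges are visible in the top picture: A at (276,206), about 75 px across, and B at (432,313), about 100 px across. The readout is at (390,206), with its green key at (403,225). I'll measure both diameters and confirm in an enlarged crop.

Run:
```python
from h import *
f=load('top')
for a,b in (((238,206),(314,206)),((382,313),(482,313))):
    print('diam',np.linalg.norm(atz(f,*a,.06)-atz(f,*b,.06)), dep(f,a[0]+8,a[1])[2])
for n,u,v in (('R',294.5,221),('Y',279.5,182),('B',252.5,215)):
    print(n,atz(f,u,v,.105),dep(f,u,v))
for n,u,v in (('rk',368,215),('wk',385.5,220),('gk',402.5,225)): print(n,dep(f,u,v),atz(f,u,v,.05))
img=f['color'][160:250,225:445]
c1=cv2.resize(img,None,fx=3.6,fy=3.6,interpolation=cv2.INTER_CUBIC)
s=load('side'); 
c2=cv2.resize(s['color'][130:330,245:395],None,fx=1.3,fy=1.3,interpolation=cv2.INTER_CUBIC)
c2=cv2.resize(s['color'][135:215,250:390],(490,280),interpolation=cv2.INTER_CUBIC)
o=np.zeros((600,800,3),np.uint8); o[:c1.shape[0],:c1.shape[1]]=c1[:,:800]; o[320:,:490]=c2
c3=cv2.resize(s['color'][225:325,300:390],(252,280),interpolation=cv2.INTER_CUBIC); o[320:,495:747]=c3
save('crop1',o)
```

```text
diam 0.23054970199901717 0.05315087971916843
diam 0.30301533168519346 0.07927496193631534
R [0.44400483 0.09740372 0.105     ] [0.44371702 0.09701034 0.11090061]
Y [0.55927633 0.14095213 0.105     ] [0.56449338 0.14491804 0.06364478]
B [0.46283922 0.22080352 0.105     ] [0.46306141 0.22134436 0.10138235]
rk [ 0.46232666 -0.12147061  0.05351381] [ 0.4625341  -0.12174319  0.05      ]
wk [ 0.44684796 -0.17468876  0.0488573 ] [ 0.44679215 -0.17456105  0.05      ]
gk [ 0.43091784 -0.22541154  0.05355745] [ 0.43105536 -0.22592743  0.05      ]
```

View pics/crop1.png

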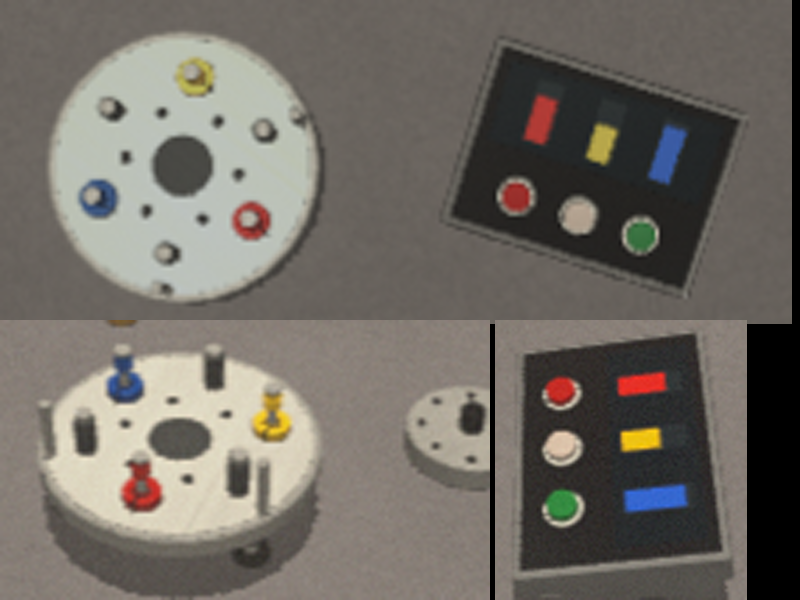

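A measures 230 mm and B 303 mm, so A is the gauge meant. In the crop its tips are at red (249,219), yellow (193,72) and blue (94,195). Next I'll fit the gauge pose.

```bash
cat >> h.py <<'E'
def rel(target):
    """shift in tool axes, /0.12, from measured TCP"""
    s=telemetry.sense(); R=cv2.Rodrigues(s['tool_rot'])[0]
    return (R.T@(np.array(target)-s['ee_pos'])/.12).round(3)
def model(p):
    a=p[2]+np.deg2rad([0,120,240]); r=.075
    return np.c_[p[0]+r*np.cos(a),p[1]+r*np.sin(a),np.full(3,.105)]
E
python3 - <<'E'
from h import *
from scipy.optimize import least_squares
t,s=load('top'),load('side')
ut=np.array([[249,219],[193,72],[94,195]])/3.6+[225,160]
us=np.array([[140,460],[272,390],[122,351]])/3.5; us=np.array([[140,459-320],[272,389-320],[122,350-320]])/3.5+[250,135]
p0=[.49,.153,-.9]
for k,res in (('top',lambda p:(proj(t,model(p))-ut).ravel()),('side',lambda p:(proj(s,model(p))-us).ravel()),('both',lambda p:np.r_[(proj(t,model(p))-ut).ravel(),(proj(s,model(p))-us).ravel()])):
    r=least_squares(res,p0); print(k,r.x.round(4),r.fun.round(1)); print(model(r.x).round(4))
g=[(u,v) for u,v in ((640/3.6+225,235/3.6+160),)]
print('green',atz(t,*g[0],.0505), 'side',atz(s,561/2.8-495/2.8+300,(505-320)/2.8+225,.0505))
e=telemetry.sense()['ee_pos']; print(proj(t,e),proj(s,e),[dep(s,150,80)[2], dep(s,150,20)])
print(rel([.444,.097,.2]),rel([.43,-.2255,.2]), cv2.Rodrigues(telemetry.sense()['tool_rot'])[0].round(3))
E
```

```text
top [ 0.4917  0.1556 -2.2572] [ 0.3  0.1  0.  -0.2 -0.3  0. ]
[[0.4442 0.0976 0.105 ]
 [0.5657 0.1435 0.105 ]
 [0.4652 0.2258 0.105 ]]
side [ 0.495   0.1556 -2.2501] [-0.1 -0.3  0.2 -0.  -0.1  0.3]
[[0.4479 0.0972 0.105 ]
 [0.5691 0.144  0.105 ]
 [0.468  0.2256 0.105 ]]
both [ 0.4934  0.1554 -2.2536] [ 0.4 -0.6  0.  -0.8 -0.2 -0.5 -0.8 -0.1 -0.3  0.2 -0.6  0.4]
[[0.4461 0.0973 0.105 ]
 [0.5675 0.1435 0.105 ]
 [0.4667 0.2255 0.105 ]]
green [ 0.43018498 -0.22668311  0.0505    ] side [ 0.43203169 -0.22691683  0.0505    ]
[[120.87290792 314.76784999]] [[163.05475434  62.92200637]] [np.float64(0.13371896305393094), array([0.18563807, 0.5319632 , 0.36212625])]
[-3.272 -3.09   0.185] [-3.988 -5.683  0.19 ] [[-0.951  0.308 -0.001]
 [ 0.308  0.951 -0.002]
 [ 0.    -0.002 -1.   ]]
```

Emit:
step_arm(plan=[[0,[-0.3,-0.28,0],0],[0,[-0.6,-0.56,0],0],[0,[-0.9,-0.85,0],0]])

```text
clock: 0.4
ee_pos: [0.2562, 0.4392, 0.2216]
tool_rot: [-0.487, -3.103, 0.002]
contact_force: [0.3, -0.4, 0.2]
width: 0.766
gripper_force: 0.0
```

Emit:
step_arm(plan=[[0,[-0.3,-0.28,0],0],[0,[-0.6,-0.56,0],0],[0,[-0.9,-0.85,0],0]])

```text
clock: 0.7
ee_pos: [0.3276, 0.3086, 0.2222]
tool_rot: [-0.488, -3.103, 0.001]
contact_force: [0.9, 0.3, 0.9]
width: 0.491
gripper_force: 0.0
```

Emit:
step_arm(plan=[[0,[-0.3,-0.28,0],0],[0,[-0.6,-0.56,0],0],[0,[-0.9,-0.85,0],0],[0,[-0.9,-0.85,0],0]])

```text
clock: 1.1
ee_pos: [0.4007, 0.1752, 0.2221]
tool_rot: [0.503, 3.101, -0.003]
contact_force: [0.1, 0.0, -0.1]
width: 0.128
gripper_force: 0.0
```

```bash
python3 -c "
from h import *
s=telemetry.sense();print(s['clock'],s['ee_pos'],s['width'],s['contact_force'],rel([.446,.097,.16]))
f=grab('wrist');save('wrist1',f['color']);print(proj(f,[[.4461,.0973,.105],[.5675,.1435,.105],[.4667,.2255,.105]]).round(1))"
```

```text
1.1 [0.40067931 0.17516855 0.22207731] 0.12840862074677395 [ 0.12427222  0.0326282  -0.0552786 ] [-0.564 -0.498  0.519]
[[260.5 260.5]
 [342.8 348.4]
 [393.  240.8]]
```

View pics/wrist1.png

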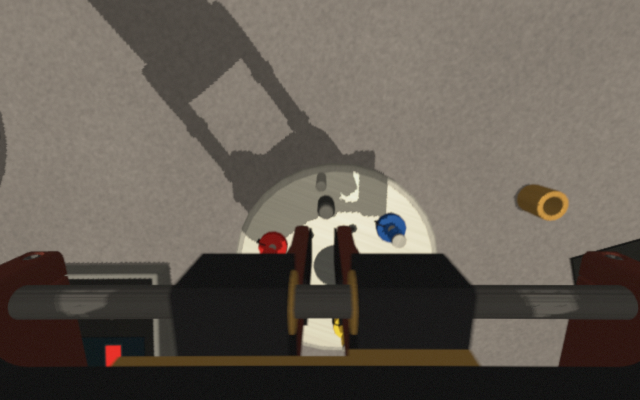

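The wrist view shows the blue tip near (399,240) and red partly hidden at (270,245). I'll check this with an enlarged crop.

```bash
python3 -c "
from h import *
f=grab('wrist');P=model([.4934,.1554,-2.2536]);print(proj(f,P).round(1))
save('w2',cv2.resize(f['color'][180:270,240:440],None,fx=4,fy=4,interpolation=cv2.INTER_CUBIC))
print(telemetry.sense()['ee_pos'],atz(f,399,240,.105),dep(f,399,240))
print(proj(f,telemetry.sense()['ee_pos']))"
```

```text
[[258.1 262.3]
 [340.4 350.1]
 [390.5 242.8]]
[0.39891671 0.17924617 0.22225616] [0.46644385 0.23394383 0.105     ] [0.46597628 0.23381982 0.10600925]
[[322.89955267 239.99506845]]
```

View pics/w2.png

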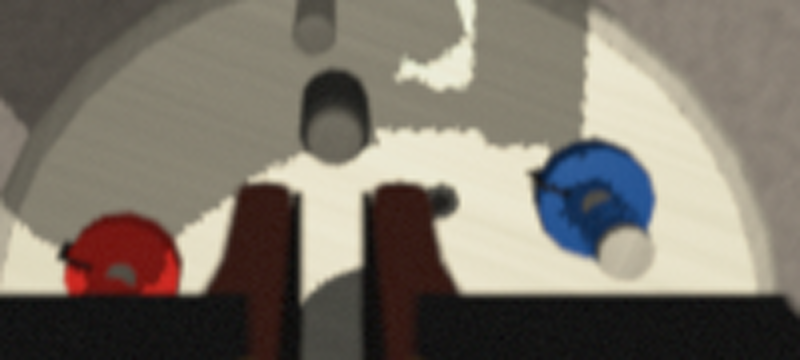

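Emit:
step_arm(plan=[[0,[0,0,0],0],[0,[0,0,0],0],[0,[0,0,0],0],[0,[0,0,0],0]])

```text
clock: 1.6
ee_pos: [0.3983, 0.1811, 0.2226]
tool_rot: [-0.486, -3.104, -0.0]
contact_force: [0.5, 0.2, 0.1]
width: 0.007
gripper_force: 0.0
```

```bash
cat >> h.py <<'E'
def cloud(f):
    K,D=KD(f); R=cv2.Rodrigues(np.array(f['rvec'],float))[0]; t=np.array(f['tvec'],float).ravel()
    v,u=np.mgrid[:400,:640]; p=cv2.undistortPoints(np.c_[u.ravel(),v.ravel()].astype(float)[:,None],K,D)[:,0]
    z=f['depth'].ravel()[:,None]; X=(np.c_[p,np.ones(len(p))]*z-t)@R
    X[z[:,0]==0]=np.nan; return X.reshape(400,640,3)
def tips(f,lo=.095,hi=.116):
    X=cloud(f); x,y,z=np.moveaxis(X,2,0)
    m=((z>lo)&(z<hi)&(np.hypot(x-.4934,y-.1554)<.125)).astype(np.uint8)
    n,l,st,c=cv2.connectedComponentsWithStats(m)
    for i in range(1,n):
        if st[i,4]>3: print(c[i].round(1),st[i,4],np.median(X[l==i],0).round(4))
E
python3 -c "
from h import *
f=grab('wrist');s=telemetry.sense();print(s['ee_pos'],s['width'])
tips(f)
a=-2.2536
pts=np.r_[model([.4934,.1554,a]),[[.4934+.075*np.cos(a-np.pi/3),.1554+.075*np.sin(a-np.pi/3),.098],[.4934+.104*np.cos(a-np.pi/3),.1554+.104*np.sin(a-np.pi/3),.11]]]
print(pts.round(4),proj(f,pts).round(1))
print('top');tips(load('top'));print('side');tips(load('side'))"
```

```text
[0.39836713 0.18091356 0.22265193] 0.0017629767302407677
[314.5 188.6] 117 [0.3914 0.1768 0.11  ]
[319.5 215.9] 157 [0.4208 0.1721 0.0984]
[390.8 243.6] 232 [0.4665 0.2298 0.1052]
[[0.4461 0.0972 0.105 ]
 [0.5675 0.1435 0.105 ]
 [0.4667 0.2255 0.105 ]
 [0.4193 0.1673 0.098 ]
 [0.3907 0.1719 0.11  ]] [[254.7 263.7]
 [336.2 351.6]
 [386.7 245.3]
 [314.4 216. ]
 [309.1 189.7]]
top
[277.2 179.8] 20 [0.566  0.1479 0.1048]
[254.5 189.4] 12 [0.5385 0.2174 0.0978]
[306.3 191.9] 9 [0.5283 0.0627 0.1093]
[297.6 195.3] 13 [0.5207 0.0872 0.0975]
[250.6 214.1] 17 [0.4657 0.2258 0.1051]
[293.2 220.8] 20 [0.4441 0.1015 0.1061]
[269.6 230.4] 14 [0.4185 0.1704 0.0965]
[267.8 240. ] 10 [0.3892 0.1748 0.1085]
side
[284.2 144.3] 25 [0.467  0.227  0.1032]
[310.1 143.1] 14 [0.5406 0.2166 0.0975]
[327.  155.2] 27 [0.5661 0.1453 0.1034]
[262.4 160.6] 20 [0.3916 0.1724 0.105 ]
[273.1 161.4] 17 [0.4201 0.169  0.0978]
[289.1 174.8] 29 [0.4456 0.0997 0.1035]
[317.3 173.2] 16 [0.5198 0.0885 0.0981]
[324.5 177.3] 26 [0.5311 0.0601 0.1062]
```

```bash
python3 -c "
from h import *
for p in ([.4455,.1005,.125],[.567,.147,.125],[.4665,.2285,.125],[.431,-.2255,.1]): print(rel(p))"
```

```text
[-0.579 -0.518  0.814]
[-1.424  0.161  0.814]
[-0.419  0.551  0.814]
[-1.296 -3.141  1.022]
```

Emit:
step_arm(plan=[[0,[-0.25,-0.2,0.1],0],[0,[-0.5,-0.4,0.3],0],[0,[-0.58,-0.52,0.6],0],[0,[-0.58,-0.52,0.8],0],[0,[-0.58,-0.52,0.81],0],[0,[-0.58,-0.52,0.81],0],[0,[-0.58,-0.52,0.81],0],[0,[-0.58,-0.52,0.81],0]])

```text
clock: 2.45
ee_pos: [0.4465, 0.1, 0.1275]
tool_rot: [0.487, 3.1, 0.002]
contact_force: [-0.3, -0.1, 0.5]
width: 0.009
gripper_force: 0.0
```

```bash
python3 -c "
from h import *
s=telemetry.sense();e=s['ee_pos'];print(s['clock'],e,s['contact_force'],rel([.4455,.1005,.106]))
a=grab('side');b=grab('wrist');t=grab('top');tips(b)
c=np.array([proj(a,e)[0]]);print(c,proj(b,e))
u,v=np.round(c[0]).astype(int)
o=np.hstack([cv2.resize(a['color'][v-40:v+40,u-40:u+40],(400,400),interpolation=cv2.INTER_CUBIC),cv2.resize(b['color'][180:280,270:370],(400,400),interpolation=cv2.INTER_CUBIC)])
print(u-40,v-40);save('red1',o)"
```

```text
2.45 [0.44649304 0.09996685 0.12747824] [-0.34094965 -0.0642932   0.51449639] [0.01  0.001 0.179]
[418.7 104.8] 363 [0.3925 0.1742 0.11  ]
[418.8 153.6] 404 [0.421  0.171  0.0984]
[529.7 197.7] 671 [0.4671 0.2281 0.105 ]
[324.2 220.7] 203 [0.4433 0.1032 0.0982]
[[288.73970737 167.35083467]] [[320.71489308 242.17826128]]
249 127
```

View pics/red1.png

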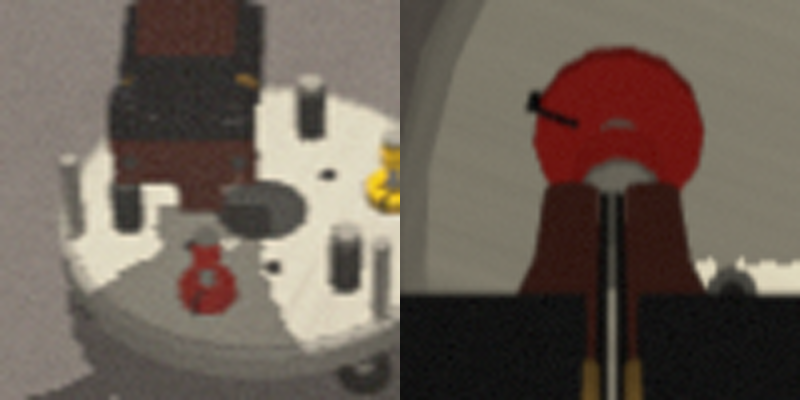

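The fingertip is centred over the red contact: in the right-hand view the fingers are at x≈612 and the tip at x≈618, which is about 1 mm. I'll descend in small steps.

Emit:
step_arm(plan=[[0,[0.01,0,0.08],0],[0,[0.01,0,0.14],0],[0,[0.01,0,0.16],0],[0,[0.01,0,0.17],0],[0,[0.01,0,0.17],0],[0,[0.01,0,0.17],0]])

```text
clock: 3.2
ee_pos: [0.4447, 0.0997, 0.1053]
tool_rot: [0.489, 3.103, 0.0]
contact_force: [-0.6, -0.2, 1.8]
width: 0.004
gripper_force: 0.5
```

```bash
python3 -c "
from h import *
import time
s=telemetry.sense();print(s['clock'],s['ee_pos'],s['contact_force'],s['dq'].round(4))"
```

```text
3.2 [0.44466779 0.09973216 0.10530128] [-0.59406392 -0.24103591  1.81735346] [-0.0022 -0.0015 -0.002  -0.0009 -0.001   0.0002]
```

Emit:
step_arm(plan=[[0,[0,0,0.02],0],[0,[0,0,0.035],0],[0,[0,0,0.045],0],[0,[0,0,0.045],0],[0,[0,0,0.045],0]])

```text
clock: 3.7
ee_pos: [0.4448, 0.0997, 0.0998]
tool_rot: [0.489, 3.103, 0.0]
contact_force: [0.4, -0.9, 2.6]
width: 0.004
gripper_force: 1.1
```

```bash
python3 -c "
from h import *
s=telemetry.sense();print(s['clock'],s['ee_pos'],s['contact_force'])
b=grab('wrist');a=grab('side');u,v=np.round(proj(a,s['ee_pos'])[0]).astype(int)
save('red2',np.hstack([cv2.resize(a['color'][v-40:v+40,u-40:u+40],(400,400),interpolation=cv2.INTER_CUBIC),cv2.resize(a['color'][225:325,300:400],(400,400),interpolation=cv2.INTER_CUBIC)]))
print(telemetry.sense()['contact_force'])"
```

```text
3.7 [0.444783   0.0997456  0.09984633] [ 0.3597033  -0.94766194  2.60450049]
[0.80172724 0.16207928 1.91697917]
```

View pics/red2.png

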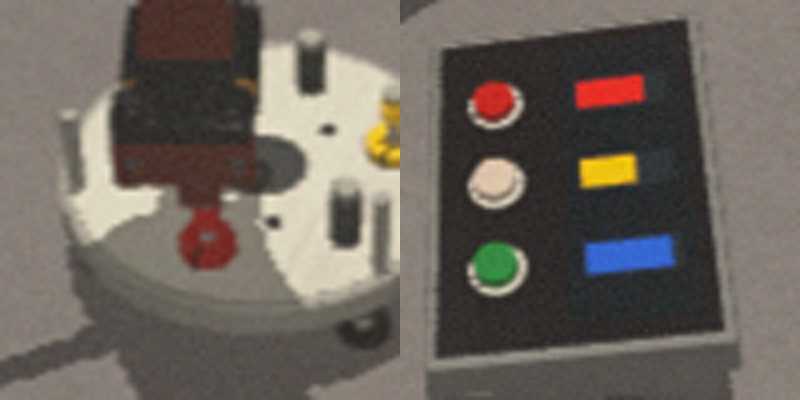

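Red is pressed about 5 mm at 2.6 N. Now I'll release it and go over the yellow probe.

Emit:
step_arm(plan=[[0,[0,0,-0.1],0],[0,[0,0,-0.25],0],[0,[0,0,-0.5],0],[0,[-0.2,0.16,-0.5],0],[0,[-0.5,0.4,-0.5],0],[0,[-0.75,0.6,-0.5],0],[0,[-0.85,0.68,-0.5],0],[0,[-0.85,0.68,-0.4],0],[0,[-0.85,0.68,-0.25],0],[0,[-0.85,0.68,-0.22],0],[0,[-0.85,0.68,-0.22],0],[0,[-0.85,0.68,-0.22],0]])

```text
clock: 5.0
ee_pos: [0.5665, 0.1459, 0.1269]
tool_rot: [0.489, 3.102, 0.0]
contact_force: [0.4, 0.3, 0.1]
width: 0.004
gripper_force: 0.0
```

```bash
python3 -c "
from h import *
b=grab('wrist');a=grab('side');s=telemetry.sense();e=s['ee_pos'];print(s['clock'],e,s['contact_force'],rel([.5665,.146,.106]));tips(b);print('side');tips(a)
u,v=np.round(proj(a,e)[0]).astype(int)
save('yel1',np.hstack([cv2.resize(a['color'][v-40:v+40,u-40:u+40],(400,400),interpolation=cv2.INTER_CUBIC),cv2.resize(b['color'][180:280,270:370],(400,400),interpolation=cv2.INTER_CUBIC)]))"
```

```text
5.1 [0.56690494 0.14596504 0.12737423] [ 0.98168162 -0.9285576  -0.26011523] [ 0.004 -0.001  0.178]
[411.7  20.4] 812 [0.4697 0.228  0.1054]
[181.4  60. ] 798 [0.4502 0.1031 0.1053]
[420.4 155.2] 407 [0.5422 0.2176 0.0984]
[215.8 187.1] 377 [0.5225 0.0911 0.0984]
[178.7 218.3] 403 [0.5328 0.0658 0.1095]
[325.6 221.4] 165 [0.5643 0.1498 0.0977]
side
[284.2 144.3] 25 [0.4668 0.2253 0.1047]
[310.1 143.4] 15 [0.5403 0.2168 0.0976]
[327.1 155.3] 27 [0.5672 0.1452 0.1046]
[262.3 160.8] 21 [0.3912 0.1732 0.1037]
[273. 161.] 13 [0.4202 0.1708 0.098 ]
[289.1 174.8] 30 [0.4458 0.0991 0.1036]
[317.5 173.1] 15 [0.5208 0.0871 0.0978]
[324.4 177.1] 25 [0.5311 0.0609 0.1053]
```

View pics/yel1.png

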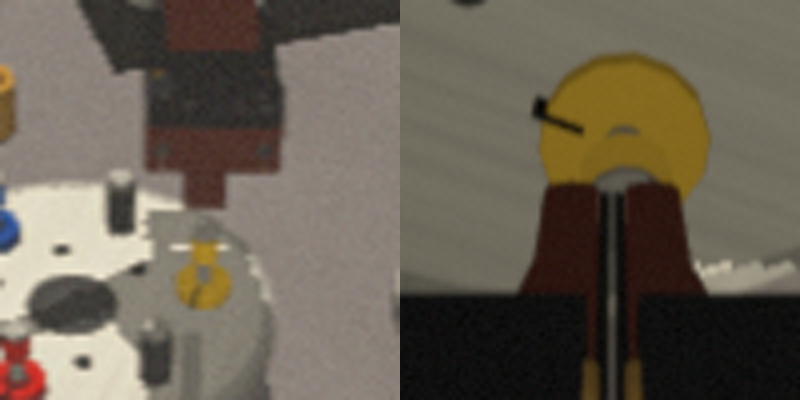

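Red has sprung back, and the fingertip is over yellow about 2 mm short of centre along +y. I'll correct that and press.

Emit:
step_arm(plan=[[0,[0,0.015,0.08],0],[0,[0,0.015,0.14],0],[0,[0,0.015,0.16],0],[0,[0,0.015,0.18],0],[0,[0,0.015,0.2],0],[0,[0,0.015,0.22],0],[0,[0,0.015,0.22],0],[0,[0,0.015,0.22],0],[0,[0,0.015,0.22],0]])

```text
clock: 6.0
ee_pos: [0.5673, 0.1477, 0.0999]
tool_rot: [0.489, 3.103, 0.0]
contact_force: [-1.7, 0.3, 2.8]
width: 0.007
gripper_force: 1.1
```

```bash
python3 -c "
from h import *
s=telemetry.sense();print(s['clock'],s['ee_pos'],s['contact_force'],rel([.467,.2275,.127]))"
```

```text
6.0 [0.56730148 0.14774053 0.09991794] [-1.70992629  0.33763846  2.84124424] [ 1.     0.375 -0.226]
```

Emit:
step_arm(plan=[[0,[0,0,-0.1],0],[0,[0,0,-0.25],0],[0,[0,0,-0.5],0],[0,[0.25,0.1,-0.5],0],[0,[0.55,0.2,-0.5],0],[0,[0.85,0.32,-0.5],0],[0,[1.0,0.375,-0.5],0],[0,[1.0,0.375,-0.4],0],[0,[1.0,0.375,-0.25],0],[0,[1.0,0.375,-0.22],0],[0,[1.0,0.375,-0.22],0],[0,[1.0,0.375,-0.22],0]])

```text
clock: 7.2
ee_pos: [0.4676, 0.2271, 0.1265]
tool_rot: [0.491, 3.103, 0.0]
contact_force: [-0.3, -0.0, -0.6]
width: 0.008
gripper_force: 0.0
```

```bash
python3 -c "
from h import *
b=grab('wrist');a=grab('side');s=telemetry.sense();e=s['ee_pos'];print(s['clock'],e,s['contact_force'],rel([.467,.228,.106]));tips(b);print('side');tips(a)
u,v=np.round(proj(a,e)[0]).astype(int)
save('blu1',np.hstack([cv2.resize(a['color'][v-40:v+40,u-40:u+40],(400,400),interpolation=cv2.INTER_CUBIC),cv2.resize(b['color'][180:280,270:370],(400,400),interpolation=cv2.INTER_CUBIC)]))"
```

```text
7.3 [0.46765325 0.22730386 0.12692886] [ 0.20471916  0.43090249 -0.38021955] [0.007 0.004 0.174]
[199.1 138.6] 378 [0.3934 0.1784 0.1098]
[214.9 184. ] 384 [0.4215 0.1727 0.0984]
[325.6 220.1] 228 [0.4638 0.2315 0.1032]
[129.7 256.6] 591 [0.4485 0.1041 0.1051]
[164.3 347.7] 270 [0.5215 0.0917 0.0983]
side
[284.2 144.2] 24 [0.4661 0.2275 0.1039]
[310.3 143.3] 15 [0.5408 0.2137 0.0978]
[327.  155.3] 28 [0.5666 0.1451 0.1041]
[262.3 160.6] 20 [0.3917 0.1731 0.1051]
[273.1 161.4] 17 [0.4203 0.1687 0.098 ]
[289.  174.9] 28 [0.446  0.0988 0.1041]
[317.5 173.1] 15 [0.5201 0.0875 0.0984]
[324.5 177.3] 26 [0.5309 0.0605 0.1044]
```

View pics/blu1.png

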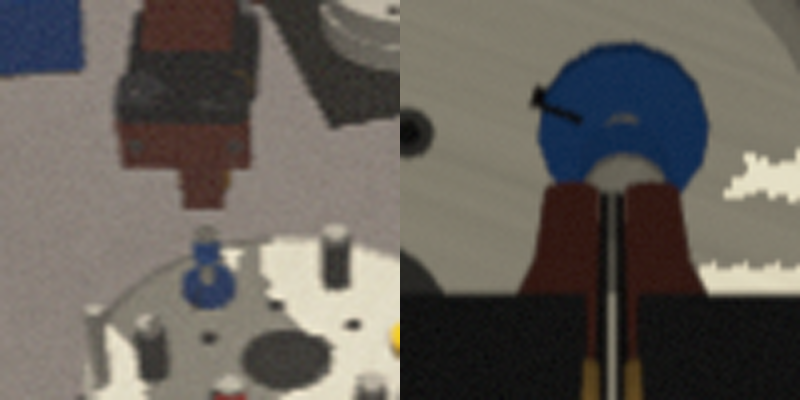

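Yellow is back up. Over blue, the tip sits about 2 mm towards +tool y and 2 mm towards +tool x. I'll correct both and press.

Emit:
step_arm(plan=[[0,[0.015,0.015,0.08],0],[0,[0.015,0.015,0.14],0],[0,[0.015,0.015,0.16],0],[0,[0.015,0.015,0.18],0],[0,[0.015,0.015,0.2],0],[0,[0.015,0.015,0.22],0],[0,[0.015,0.015,0.22],0],[0,[0.015,0.015,0.22],0],[0,[0.015,0.015,0.22],0]])

```text
clock: 8.2
ee_pos: [0.4658, 0.2298, 0.0999]
tool_rot: [0.489, 3.103, 0.0]
contact_force: [-1.7, -0.2, 2.4]
width: 0.005
gripper_force: 1.1
```

```bash
python3 -c "
from h import *
s=telemetry.sense();print(s['clock'],s['ee_pos'],s['contact_force'],rel([.43,-.2255,.12]))"
```

```text
8.2 [0.46582534 0.2297625  0.09990333] [-1.70014877 -0.19904023  2.41082642] [-0.883 -3.702 -0.168]
```

Emit:
step_arm(plan=[[0,[0,0,-0.1],0],[0,[0,0,-0.25],0],[0,[0,0,-0.5],0],[0,[0,-0.2,-0.65],0],[0,[-0.2,-0.6,-0.65],0],[0,[-0.22,-0.92,-0.65],0]])

```text
clock: 8.8
ee_pos: [0.458, 0.1152, 0.1792]
tool_rot: [0.487, 3.1, 0.0]
contact_force: [-0.4, 0.9, -1.0]
width: 0.003
gripper_force: 0.0
```

Emit:
step_arm(plan=[[0,[-0.07,-0.3,0],0],[0,[-0.14,-0.6,0],0],[0,[-0.22,-0.93,0],0]])

```text
clock: 9.1
ee_pos: [0.4477, 0.001, 0.1786]
tool_rot: [0.488, 3.102, 0.0]
contact_force: [0.6, -0.6, 0.8]
width: 0.005
gripper_force: 0.0
```

Emit:
step_arm(plan=[[0,[-0.07,-0.3,0],0],[0,[-0.14,-0.6,0],0],[0,[-0.22,-0.93,0],0]])

```text
clock: 9.4
ee_pos: [0.4384, -0.1135, 0.1787]
tool_rot: [0.489, 3.101, -0.0]
contact_force: [1.1, -1.2, -0.2]
width: 0.008
gripper_force: 0.0
```

Emit:
step_arm(plan=[[0,[-0.07,-0.3,0],0],[0,[-0.14,-0.6,0],0],[0,[-0.22,-0.92,0.2],0],[0,[-0.22,-0.92,0.6],0],[0,[-0.22,-0.92,0.7],0],[0,[-0.22,-0.92,0.7],0],[0,[-0.22,-0.92,0.7],0],[0,[-0.22,-0.92,0.7],0]])

```text
clock: 10.2
ee_pos: [0.4311, -0.2253, 0.0966]
tool_rot: [0.487, 3.1, -0.003]
contact_force: [-0.2, 0.3, -0.2]
width: 0.002
gripper_force: 0.0
```

```bash
python3 -c "
from h import *
b=grab('wrist');a=grab('side');s=telemetry.sense();e=s['ee_pos'];print(s['clock'],e,s['contact_force'],s['dq'].round(3))
# green key top from wrist & side: colour + depth
for f in (b,a,load('top')):
    c=f['color'].astype(int);X=cloud(f);m=(c[...,1]>c[...,0]*1.5)&(c[...,1]>c[...,2]*1.3)&(c[...,1]>50)&(np.abs(X[...,1]+.22)<.06)
    v,u=np.nonzero(m);print(len(u),u.mean().round(1),v.mean().round(1),np.nanmedian(X[m],0).round(4),np.nanmin(X[m],0).round(4),np.nanmax(X[m],0).round(4))
print(proj(b,e),proj(a,e))
print('side tips');tips(a)
u,v=np.round(proj(a,e)[0]).astype(int);print(u,v)
save('grn1',np.hstack([cv2.resize(a['color'][v-40:v+60,u-50:u+50],(400,400),interpolation=cv2.INTER_CUBIC),cv2.resize(b['color'][140:280,250:390],(400,400),interpolation=cv2.INTER_CUBIC)]))"
```

```text
10.3 [ 0.43083119 -0.22527763  0.09601346] [-0.16929722  0.44496432  0.16022441] [-0.002  0.005  0.011 -0.002 -0.003  0.   ]
679 322.2 215.7 [ 0.4296 -0.2235  0.0522] [ 0.4192 -0.2364  0.0491] [ 0.4391 -0.2131  0.1107]
25 323.7 294.0 [ 0.4293 -0.2349  0.0523] [ 0.4223 -0.2379  0.0492] [ 0.4393 -0.2303  0.0554]
42 402.7 225.0 [ 0.4309 -0.2266  0.0525] [ 0.4218 -0.2365  0.0438] [ 0.4402 -0.2151  0.061 ]
[[320.4164407  241.15013414]] [[323.29365265 279.03775024]]
side tips
[284.  144.2] 25 [0.4661 0.228  0.1035]
[288.1 175.9] 14 [0.443  0.0982 0.098 ]
323 279
```

View pics/grn1.png

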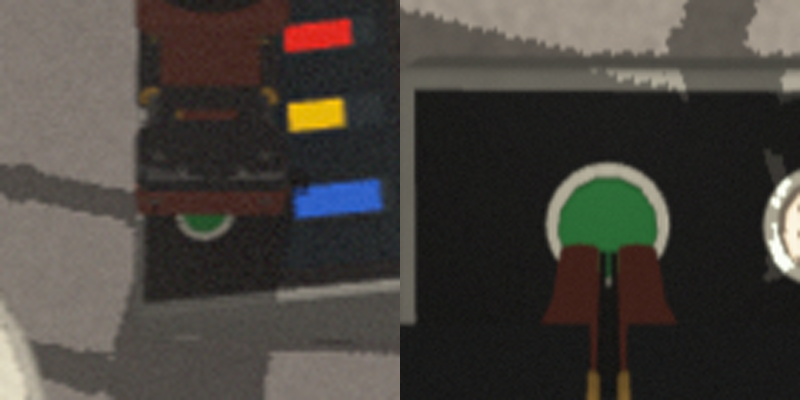

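The fingertip is centred over the green key (key centre ≈ (608,225) in the wrist crop). I'll go down to contact.

Emit:
step_arm(plan=[[0,[0.005,0,0.15],0],[0,[0.005,0,0.27],0],[0,[0.005,0,0.32],0],[0,[0.005,0,0.34],0],[0,[0.005,0,0.35],0],[0,[0.005,0,0.36],0],[0,[0.005,0,0.36],0],[0,[0.005,0,0.36],0]])

```text
clock: 11.1
ee_pos: [0.4293, -0.2251, 0.0509]
tool_rot: [0.489, 3.103, -0.0]
contact_force: [-0.1, 2.1, 2.1]
width: 0.007
gripper_force: 0.9
```

Emit:
step_arm(plan=[[0,[0,0,0.01],0],[0,[0,0,0.015],0],[0,[0,0,0.02],0],[0,[0,0,0.02],0],[0,[0,0,0.02],0]])

```text
clock: 11.6
ee_pos: [0.4292, -0.2253, 0.0482]
tool_rot: [0.489, 3.103, -0.001]
contact_force: [1.8, 0.5, 1.7]
width: 0.005
gripper_force: 0.9
```

Emit:
step_arm(plan=[[0,[0,0,0.004],0],[0,[0,0,0.007],0],[0,[0,0,0.007],0],[0,[0,0,0.007],0]])

```text
clock: 12.0
ee_pos: [0.4293, -0.2252, 0.0476]
tool_rot: [0.489, 3.102, -0.001]
contact_force: [0.8, -0.2, 5.4]
width: 0.005
gripper_force: 2.4
```

The force has risen to 5.4 N, so the key is at its stop. Now I'll withdraw and check.

Emit:
step_arm(plan=[[0,[0,0,-0.1],0],[0,[0,0,-0.3],0],[0,[0,0,-0.7],0],[0,[0,0,-1],0],[0,[0,0.3,-1],0],[0,[0,0.6,-1],0],[0,[0,0.9,-1],0],[0,[0,0.9,-1],0],[0,[0,0.9,-1],0],[0,[0,0.9,-1],0]])

```text
clock: 13.0
ee_pos: [0.4618, -0.123, 0.167]
tool_rot: [-0.49, -3.102, 0.001]
contact_force: [-0.2, -0.5, -0.2]
width: 0.006
gripper_force: 0.0
```

```bash
python3 -c "
from h import *
t0=load('top')
a=grab('side');t=grab('top');s=telemetry.sense();print(s['clock'],s['ee_pos'],s['contact_force'])
for f in (a,t):
    c=f['color'].astype(int);X=cloud(f);m=(c[...,1]>c[...,0]*1.5)&(c[...,1]>c[...,2]*1.3)&(c[...,1]>50)&(np.abs(X[...,1]+.22)<.06)
    print(m.sum(),np.nanmedian(X[m],0).round(4))
tips(a)
save('end',np.hstack([cv2.resize(a['color'][225:325,300:400],(400,400),interpolation=cv2.INTER_CUBIC),cv2.resize(a['color'][130:230,250:350],(400,400),interpolation=cv2.INTER_CUBIC)]))"
```

```text
13.1 [ 0.46189288 -0.12329573  0.16706591] [-0.20400807 -1.11335698 -0.57970147]
67 [ 0.4332 -0.2258  0.0467]
0 [nan nan nan]
[284.1 144.1] 24 [0.4665 0.2284 0.1042]
[262.3 160.9] 22 [0.3917 0.1729 0.1041]
[273.1 161.2] 15 [0.42   0.17   0.0982]
[289.1 174.9] 30 [0.4456 0.0992 0.1032]
  return np.nanmean(a, axis, out=out, keepdims=keepdims)
```

View pics/end.png

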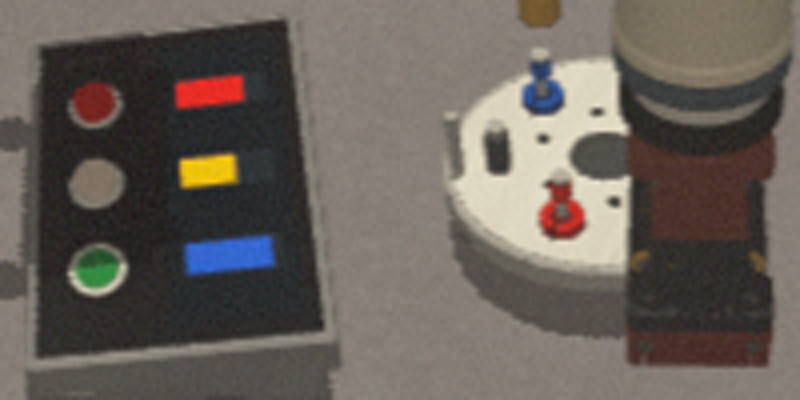

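The picture shows the green key (97,268) staying in: its top is at 0.0467, down from 0.0525. The probes are free, nothing has moved, and the arm is clear at z=0.167.

```bash
python3 -c "
from workcell import ticket
print(ticket.hand_in())"
```

```text
the job is handed in; nothing more can be done
None
```

I pressed the red, yellow and blue probes in order, each about 5 mm, and let each one go. I then pressed the green key in and it stayed down. The arm is clear and the job is handed in at about 13 s; the hand-in returned no verdict.

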